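Set out the objective lenses by length

ROBOT

A 7-joint arm with a two-finger parallel gripper is mounted at the origin on the work surface. World frame = base frame: x ahead of the robot, y to its left, z up, the work surface at z = 0. Lengths are in m, angles in degrees, forces in N, time in s.
With the tool pointing down it reaches from about 0.4 to 0.875 m from the base axis. Payload 6.5 kg.
Tool frame: the origin (TCP) lies midway between the tips of the shut fingers; the grasp point (between the pads) lies 19 mm behind it; y points along the fingers, x is the direction in which the jaws open and shut, and the axes are right-handed (so a half turn about y gives the same grasp; the last joint's range is limited). The gripper opens to 88 mm and grips with 3 to 60 N. Pads are 18 mm wide; open, the fingers measure 123 mm over their backs; the gripper's body (75 mm by 187 mm) begins 45 mm behind the grasp point.
Start: joints at [-68.996, 30.733, -0.252, 88.115, 0.149, 61.152, -4.079], TCP at [0.273, 0.59, 0.239] pointing down, gripper open.
Joint ranges: [-154.64, 154.64], [-21.42, 123.67], [-72.66, 72.17], [13.99, 137.28], [-74.86, 254.86], [10.95, 109.41], [-158.01, 158.01]. Speed limits (degrees/s): [136.94, 136.94, 180, 180, 180, 180, 180].

INTERFACE

Orientations are given as a 3x3 rotation matrix whose columns are the frame's x, y, z axes.
In Python, from plant import * gives the robot as it stands.
- The arm moves only by the shell command python3 -m crank 'ROWS' [FORCE]. ROWS is JSON, a list of rows, each a list of 3 entries, a list of its own where there are three numbers: the opening, from 0 (shut) to 1 (fully open), then the shift along the world's x, y, z in mm, then the turn, a rotation vector about the world's x, y, z in rad. In form: [[hand, [tx, ty, tz], [ax, ay, az]], ...]. A call has 1 to 8 rows; each row shifts and turns the commanded pose from where the row before left it; what a row does not reach is not made up. A row lasts 1/10 s, in which the tool goes at most 50 mm and 8.59 degrees, less where a joint would pass 70% of its speed; a pose out of reach is approached as far as the arm can. A call with a gripper value outside its range is refused whole. The fingers move at their own pace and stop on an object; FORCE is the grip in N (left out, the last holds). Time passes only in rows, so rows that do not move let the fingers close. It gives the time, the measured TCP pose, the force and the opening at its end, in the units of the state.
- read_state(): the state, without advancing time (a new reading comes with each control period).
- read_camera(name): name is "side" or "top"; returns a dict with "image" (480x640x3 uint8, red, green, blue), "range_z" (480x640 float32, m along the optical axis (not along the pixel's ray), 0 where there is no reading), "camera_matrix" (3x3 intrinsics, pixels), "extrinsics" (4x4, takes a point from camera to world coordinates). Camera axes: x right, y up, looking along -z (the intrinsics and any distortion apply to the point x, -y, -z); pixel columns grow to the right and rows downward; lengths in m; the calibration is good to about 2 mm. A picture is of the moment at which its call begins.
- close_job(): hands the job in, once; it reports no verdict.
Trained networks look in the newest picture that a camera, given by its name, has taken for a name from the list of things; names that differ only in an ending like _2 or _b are one class to them, and where a whole thing is asked for, a point or a joint stands for the part that bears it (a point fixed in the world has none). Each returns a list of dicts, best first, with "conf" (0 to 1); they miss things now and then, are a little off and sometimes report something else, mostly with a low value. They report only what shows in the picture. A call takes as long as a camera call. They do not tell look-alikes from the thing itself.
- find_in(camera, label): "bbox" ([left, top, right, bottom] in pixels, round what is visible of it).
- landmark_of(camera, label): "xy" ([column, row] in pixels: a listed point, or the origin of a listed thing).
The state is a dict: "time_s": time; "joint_pos": joint angles; "qvel": joint speeds; "joint_efforts": joint torques, N m; "tcp_pos": TCP position; "tcp_rot": TCP orientation; "contact_force": force on the tool from outside, world axes, zero at the start; "wrist_torque": the same for the moment, N m; "gripper_width": opening from 0.0 (shut) to 1.0 (fully open).
Only numpy, scipy, OpenCV 4.12 (cv2) and the standard library are available. Lean on these libraries where they do the work, as an engineer would, in place of code of your own. Each camera call takes 0.05 s, during which the arm holds its last target. There are 200 camera calls.

TASK

Line the four microscope objective lenses up by length on the rail, one standing upright on its threaded end in the middle of each black pad: the shortest on the pad next to the upright end stop, then longer and longer, to the longest on the pad farthest from the stop. They are delicate, so set each down on its pad rather than dropping it, and leave the small amber oil bottle standing where it is.

Things in the scene. Friction and masses are not known exactly. Their poses are not given: they have to be found in the camera images.
- lens_32_mid (a point): the shortest of four loose steel microscope objectives, alike but for height: 32 mm tall, about 90 g. Standing on a brass threaded foot 30 mm across, 5 mm high; then a straight barrel 36 mm across up to 23 mm; then a cone to an 22 mm nose with a dark lens. This point: on its axis, 16 mm above the foot (half-way up); z points from foot to nose, up at the start
- lens_45_mid (a point): the second shortest of four loose steel microscope objectives, alike but for height: 45 mm tall, about 130 g. Standing on a brass threaded foot 30 mm across, 5 mm high; then a straight barrel 36 mm across up to 36 mm; then a cone to an 22 mm nose with a dark lens. This point: on its axis, 22.5 mm above the foot (half-way up); z points from foot to nose, up at the start
- lens_58_mid (a point): the second longest of four loose steel microscope objectives, alike but for height: 58 mm tall, about 170 g. Standing on a brass threaded foot 30 mm across, 5 mm high; then a straight barrel 36 mm across up to 49 mm; then a cone to an 22 mm nose with a dark lens. This point: on its axis, 29 mm above the foot (half-way up); z points from foot to nose, up at the start
- lens_71_mid (a point): the longest of four loose steel microscope objectives, alike but for height: 71 mm tall, about 210 g. Standing on a brass threaded foot 30 mm across, 5 mm high; then a straight barrel 36 mm across up to 62 mm; then a cone to an 22 mm nose with a dark lens. This point: on its axis, 35.5 mm above the foot (half-way up); z points from foot to nose, up at the start
- pad_a_top (a point): one of four like black rubber discs, 50 mm across, in a row about 66 mm apart on a fixed aluminium rail (356 x 60 mm, top 15 mm above the table). This point: centre of the disc's top face, 2 mm above the rail, 17 mm above the table; y runs along the rail. The letter says nothing of its place in the row, which varies
- pad_b_top (a point): one of four like black rubber discs, 50 mm across, in a row about 66 mm apart on a fixed aluminium rail (356 x 60 mm, top 15 mm above the table). This point: centre of the disc's top face, 2 mm above the rail, 17 mm above the table; y runs along the rail. The letter says nothing of its place in the row, which varies
- pad_c_top (a point): one of four like black rubber discs, 50 mm across, in a row about 66 mm apart on a fixed aluminium rail (356 x 60 mm, top 15 mm above the table). This point: centre of the disc's top face, 2 mm above the rail, 17 mm above the table; y runs along the rail. The letter says nothing of its place in the row, which varies
- pad_d_top (a point): one of four like black rubber discs, 50 mm across, in a row about 66 mm apart on a fixed aluminium rail (356 x 60 mm, top 15 mm above the table). This point: centre of the disc's top face, 2 mm above the rail, 17 mm above the table; y runs along the rail. The letter says nothing of its place in the row, which varies
- stop: the end stop: a fixed upright steel plate across one end of the rail (which end varies; the other has none), 46 mm wide, 8 mm thick, 28 mm high. Origin: centre of its underside, on the rail's top, about 67 mm from the nearest pad's centre; y runs along the rail
- oil_mid (a point): a small closed amber glass oil bottle with a black cap, 30 mm across and 60 mm tall, loose, standing among the lenses; not to be moved. This point: on its axis, 30 mm above its foot
Things that resemble listed ones, but are neither listed nor needed, are in the scene too. What is shaped like the part that bears lens_45_mid but purple is not meant.

How it is judged (in metres and radians):
At the end, for the whole second after the job is handed in: Each lens stands upright (within 0.1 rad), foot down, released and at rest on a pad of its own, its axis within 12 mm of the pad's centre, and the lenses grow in length from the pad nearest the end stop (32 mm lens) to the farthest (71 mm lens) ((horizontal distance between lens_32_mid and pad_a_top below 0.012 m or horizontal distance between lens_32_mid and pad_b_top below 0.012 m or horizontal distance between lens_32_mid and pad_c_top below 0.012 m or horizontal distance between lens_32_mid and pad_d_top below 0.012 m) and horizontal distance between lens_32_mid and stop between 0 and 0.1 m and height (world z) of lens_32_mid between 0.029 and 0.037 m and angle between each of lens_32_mid, lens_45_mid, lens_58_mid, lens_71_mid's own z axis and vertical below 0.1 rad and linear speed of each of lens_32, lens_45, lens_58, lens_71 below 0.02 m/s and angular speed of each of lens_32, lens_45, lens_58, lens_71 below 0.2 rad/s and (horizontal distance between lens_45_mid and pad_a_top below 0.012 m or horizontal distance between lens_45_mid and pad_b_top below 0.012 m or horizontal distance between lens_45_mid and pad_c_top below 0.012 m or horizontal distance between lens_45_mid and pad_d_top below 0.012 m) and horizontal distance between lens_45_mid and stop between 0.1 and 0.166 m and height (world z) of lens_45_mid between 0.0355 and 0.0435 m and (horizontal distance between lens_58_mid and pad_a_top below 0.012 m or horizontal distance between lens_58_mid and pad_b_top below 0.012 m or horizontal distance between lens_58_mid and pad_c_top below 0.012 m or horizontal distance between lens_58_mid and pad_d_top below 0.012 m) and horizontal distance between lens_58_mid and stop between 0.166 and 0.232 m and height (world z) of lens_58_mid between 0.042 and 0.05 m and (horizontal distance between lens_71_mid and pad_a_top below 0.012 m or horizontal distance between lens_71_mid and pad_b_top below 0.012 m or horizontal distance between lens_71_mid and pad_c_top below 0.012 m or horizontal distance between lens_71_mid and pad_d_top below 0.012 m) and horizontal distance between lens_71_mid and stop between 0.232 and 0.4 m and height (world z) of lens_71_mid between 0.0485 and 0.0565 m); the robot touches nothing.
It fails at once if the 32 mm lens is dropped: touched by nothing with its foot more than 15 mm above the pads' level (height (world z) of lens_32_mid above 0.048 m and contact force between lens_32 and anything else below 0.01 N).
It fails at once if the 45 mm lens is dropped: touched by nothing with its foot more than 15 mm above the pads' level (height (world z) of lens_45_mid above 0.0545 m and contact force between lens_45 and anything else below 0.01 N).
It fails at once if the 58 mm lens is dropped: touched by nothing with its foot more than 15 mm above the pads' level (height (world z) of lens_58_mid above 0.061 m and contact force between lens_58 and anything else below 0.01 N).
It fails at once if the 71 mm lens is dropped: touched by nothing with its foot more than 15 mm above the pads' level (height (world z) of lens_71_mid above 0.0675 m and contact force between lens_71 and anything else below 0.01 N).
It fails at once if the oil bottle is moved by more than 30 mm or tipped (distance of oil_mid from where it was at the start of the episode above 0.03 m or angle between oil_mid's own z axis and vertical above 0.5 rad).
It also fails if it takes over 104 s, if anything falls off the work surface, if the arm or the gripper's body presses on something with over 40 N, if the wrist force passes 120 N, or if a joint passes its speed limit or range.

## Working session

There is one attempt and no reset: what is moved stays moved. The work goes in short steps, Python scripts to look and compute and a shell command to move; the robot and the scene stay as the last step left them, time stands still between calls to the robot, and variables do not carry over. Pictures are saved under pics/ and viewed, about 12 in all and at most 16, crops included, and the job is handed in when it is done.

```bash
mkdir -p pics; cat > h.py <<'E'
from plant import *
import numpy as np, cv2
def pts(c):
    K=c["camera_matrix"];z=c["range_z"];v,u=np.mgrid[:480,:640]
    p=np.stack([(u-K[0,2])/K[0,0]*z,-(v-K[1,2])/K[1,1]*z,-z],-1)
    E=c["extrinsics"];return p@E[:3,:3].T+E[:3,3]
def save(c,n): cv2.imwrite(f"pics/{n}.png",c["image"][:,:,::-1])
E
python3 - <<'E'
from h import *
s=read_state();print(s)
for n in("top","side"):
    c=read_camera(n);save(c,n+"0");P=pts(c);np.save(n+"0.npy",P)
    print(n,c["extrinsics"].round(3).tolist(),c["camera_matrix"].tolist())
    for l in("lens_32_mid","lens_45_mid","lens_58_mid","lens_71_mid","pad_a_top","stop","oil_mid"):
        for d in landmark_of(n,l):
            u,v=np.round(d["xy"]).astype(int);print(l,round(d["conf"],2),u,v,P[min(v,479),min(u,639)].round(3))
E
```

```text
{'time_s': 0.0, 'joint_pos': array([-68.99435392,  30.77520944,  -0.25620607,  88.16959179,
         0.14775075,  61.14998582,  -4.07930009]), 'qvel': array([ 0.04012122, -0.08093517, -0.04537417,  0.04657615,  0.02426533,
       -0.00612359, -0.06844987]), 'joint_efforts': array([-3.97733638e-04, -5.70962369e+01,  9.91075002e-01, -2.51610518e+01,
       -5.62063046e-02,  1.75703008e-02,  1.32749374e-04]), 'tcp_pos': array([0.27237064, 0.58952649, 0.23787214]), 'tcp_rot': array([[ 4.19345597e-01, -6.12431919e-04, -9.07826468e-01],
       [ 9.07825181e-01, -1.53084082e-03,  4.19346035e-01],
       [-1.64655871e-03, -9.99998641e-01, -8.59702389e-05]]), 'contact_force': array([ 0.10826834, -0.08730122, -0.32131324]), 'wrist_torque': array([-0.01398069, -0.00866578,  0.02906825]), 'gripper_width': 0.9954630114949855}
top [[-0.003, 0.982, -0.19, 0.335], [-1.0, -0.007, -0.017, 0.002], [-0.018, 0.19, 0.982, 1.233], [0.0, 0.0, 0.0, 1.0]] [[617.8519666253787, 0.0, 317.6218196053864], [0.0, 617.8519666253787, 244.2574847990537], [0.0, 0.0, 1.0]]
lens_32_mid 0.69 312 216 [0.628 0.034 0.021]
len
[... 226 characters left out ...]

pad_a_top 0.85 310 217 [0.627 0.038 0.017]
stop 0.63 211 230 [0.596 0.234 0.041]
oil_mid 0.65 403 303 [0.335 0.002 1.233]
side [[-0.991, 0.079, -0.106, 0.462], [-0.131, -0.702, 0.7, 0.612], [-0.019, 0.708, 0.706, 0.67], [0.0, 0.0, 0.0, 1.0]] [[469.1305826526438, 0.0, 314.1869753042698], [0.0, 469.1305826526438, 242.04756751193713], [0.0, 0.0, 1.0]]
lens_32_mid 0.56 352 399 [0.462 0.291 0.031]
lens_45_mid 0.82 374 328 [0.436 0.17  0.04 ]
lens_58_mid 0.72 360 177 [ 0.483 -0.221  0.043]
lens_71_mid 0.82 376 250 [0.44  0.014 0.059]
pad_a_top 0.66 276 265 [0.624 0.032 0.015]
stop 0.86 261 359 [0.607 0.241 0.03 ]
oil_mid 0.82 374 205 [ 0.449 -0.138  0.036]
oil_mid 0.25 376 330 [0.433 0.172 0.037]
```

View pics/top0.png

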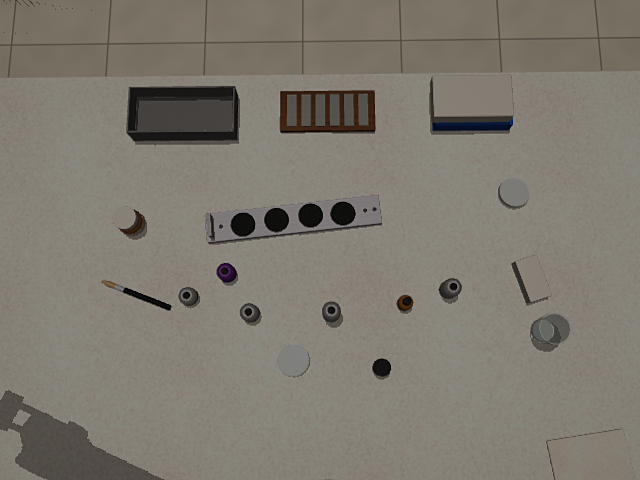

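View pics/side0.png

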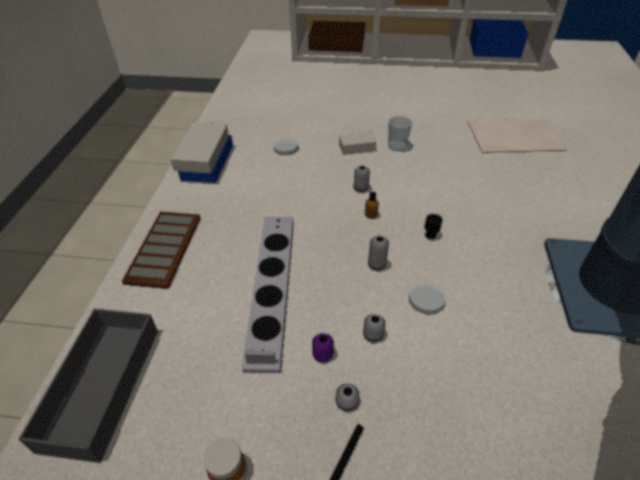

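The top view shows the lenses at (188,296), (250,313), (331,311) and (451,288), and the bottle at (404,302). The purple decoy is at (227,272). The rail's pads are at (243,224) to (343,213), with the stop at the left end (210,227). The side view agrees. Next I'll get precise positions from depth.

```bash
python3 - <<'E'
import numpy as np,cv2
T=np.load("top0.npy");S=np.load("side0.npy")
rgbT=cv2.imread("pics/top0.png").astype(int);rgbS=cv2.imread("pics/side0.png").astype(int)
for n,x,y in(("32",.461,.277),("45",.426,.16),("71",.432,0),("58",.474,-.231),("oil",.447,-.142),("purple",.51,.207)):
    for nm,P in(("top",T),("side",S)):
        m=np.hypot(P[...,0]-x,P[...,1]-y)<.035; q=P[m]; h=np.percentile(q[:,2],[98]); 
        t=q[q[:,2]>h-.006]; b=q[q[:,2]>.008]
        print(n,nm,"h",h.round(4),"topc",t.mean(0).round(4),len(t),"bodybox",b.min(0)[:2].round(3),b.max(0)[:2].round(3))
for nm,P,I in(("top",T,rgbT),("side",S,rgbS)):
    m=((I.max(2)<45)&(P[...,0]>.55)&(P[...,0]<.68)&(P[...,1]>-.08)&(P[...,1]<.24)&(P[...,2]>.008)&(P[...,2]<.025)).astype(np.uint8)
    k,l,st,ce=cv2.connectedComponentsWithStats(m)
    cs=[]
    for i in range(1,k):
        if st[i,4]>100: q=P[l==i]; cs.append(((q.min(0)+q.max(0))/2)); print(nm,st[i],q.mean(0).round(4),cs[-1].round(4))
    cs=np.array(cs);cs=cs[cs[:,1].argsort()];d=cs[-1]-cs[0];print("rail yaw",np.degrees(np.arctan2(-d[0],d[1])))
E
```

```text
32 top h [0.0355] topc [0.4675 0.2801 0.033 ] 138 bodybox [0.45  0.263] [0.486 0.299]
32 side h [0.0325] topc [0.4694 0.2818 0.0304] 281 bodybox [0.452 0.263] [0.487 0.299]
45 top h [0.0479] topc [0.4337 0.1567 0.0454] 161 bodybox [0.416 0.139] [0.452 0.173]
45 side h [0.0452] topc [0.4354 0.1588 0.0431] 211 bodybox [0.418 0.141] [0.453 0.176]
71 top h [0.0743] topc [ 0.434  -0.0024  0.0718] 155 bodybox [ 0.416 -0.02 ] [0.451 0.015]
71 side h [0.0706] topc [0.4353 0.0005 0.0686] 149 bodybox [ 0.418 -0.016] [0.453 0.017]
58 top h [0.0611] topc [ 0.4791 -0.2337  0.0587] 151 bodybox [ 0.451 -0.253] [ 0.497 -0.217]
58 side h [0.0575] topc [ 0.4801 -0.2314  0.0555] 84 bodybox [ 0.462 -0.245] [ 0.498 -0.214]
oil top h [0.0609] topc [ 0.4519 -0.1458  0.0601] 55 bodybox [ 0.418 -0.16 ] [ 0.466 -0.131]
oil side h [0.0588] topc [ 0.4533 -0.145   0.0576] 43 bodybox [ 0.439 -0.155] [ 0.468 -0.131]
purple top h [0.048] topc [0.513  0.2048 0.0455] 149 bodybox [0.495 0.187] [0.537 0.223]
purple side h [0.0451] topc [0.5147 0.2064 0.0431] 239 bodybox [0.497 0.186] [0.532 0.223]
top [331 202  24  23 446] [ 0.6346 -0.0275  0.0178] [ 0.6349 -0.0275  0.0171]
top [299 204  24  23 445] [0.6312 0.0378 0.0177] [0.6311 0.0374 0.0167]
top [264 208  25  24 448] [0.6224 0.1069 0.0177] [0.6223 0.1072 0.0172]
top [231 213  24  23 442] [0.6132 0.1747 0.0178] [0.6136 0.175  0.0178]
rail yaw 6.006532251550082
side [265 235  23  15 280] [ 0.6358 -0.028   0.016 ] [ 0.636  -0.0275  0.0156]
side [260 258  24  18 339] [0.6323 0.0374 0.016 ] [0.6322 0.0367 0.0165]
side [256 286  26  20 409] [0.6237 0.1065 0.0161] [0.6237 0.1061 0.0159]
side [252 317  28  23 494] [0.6144 0.1742 0.0164] [0.6144 0.1738 0.0163]
rail yaw 6.128812520599982
```

```bash
python3 -m crank '[[0.8,[24.5,-38.5,-10],[0,0,-0.129]],[0.8,[24.5,-38.5,-10],[0,0,-0.129]],[0.8,[24.5,-38.5,-10],[0,0,-0.129]],[0.8,[24.5,-38.5,-10],[0,0,-0.129]],[0.8,[24.5,-38.5,-10],[0,0,-0.129]],[0.8,[24.5,-38.5,-10],[0,0,-0.129]],[0.8,[24.5,-38.5,-10],[0,0,-0.129]],[0.8,[24.5,-38.5,-10],[0,0,-0.129]]]' 15; python3 -m crank '[[0.8,[0,0,0],[0,0,0]],[0.8,[0,0,0],[0,0,0]]]'
```

```text
time_s: 1.6
tcp_pos: [0.4695, 0.2807, 0.1587]
tcp_rot: [[0.995, 0.001, -0.101], [0.101, 0.001, 0.995], [0.001, -1.0, 0.0]]
contact_force: [0.2, 0.9, -0.0]
gripper_width: 0.798
time_s: 1.8
tcp_pos: [0.4691, 0.2812, 0.1587]
tcp_rot: [[0.995, -0.0, -0.104], [0.104, -0.0, 0.995], [-0.0, -1.0, -0.0]]
contact_force: [-1.2, 0.3, -0.6]
gripper_width: 0.797
```

```bash
python3 -m crank '[[0.8,[-0.5,0,-40],[0,0,0]],[0.8,[0,0,-40],[0,0,0]],[0.8,[0,0,-35],[0,0,0]],[0.8,[0,0,-25],[0,0,0]],[0.8,[0,0,-13.5],[0,0,0]],[0.8,[0,0,0],[0,0,0]]]'; python3 -m crank '[[0.3,[0,0,0],[0,0,0]],[0.3,[0,0,0],[0,0,0]],[0.3,[0,0,0],[0,0,0]],[0.3,[0,0,0],[0,0,0]],[0.3,[0,0,0],[0,0,0]],[0.3,[0,0,0],[0,0,0]]]' 20
```

```text
time_s: 2.4
tcp_pos: [0.4667, 0.2829, 0.004]
tcp_rot: [[0.994, -0.002, -0.108], [0.108, -0.001, 0.994], [-0.003, -1.0, -0.0]]
contact_force: [-0.5, 0.3, 0.4]
gripper_width: 0.798
time_s: 3.0
tcp_pos: [0.4685, 0.2823, 0.0058]
tcp_rot: [[0.994, 0.001, -0.106], [0.106, 0.001, 0.994], [0.001, -1.0, 0.001]]
contact_force: [-1.5, -0.6, 6.8]
gripper_width: 0.404
```

```bash
python3 -m crank '[[0.3,[0,0,10],[0,0,0]],[0.3,[0,0,25],[0,0,0]],[0.3,[0,0,35],[0,0,0]],[0.3,[0,0,30],[0,0,0]],[0.3,[20,-15,0],[0,0,0]],[0.3,[35,-26,0],[0,0,0]],[0.3,[35,-26,0],[0,0,0]],[0.3,[35,-26,0],[0,0,0]]]'; python3 -m crank '[[0.3,[20,-15,0],[0,0,0]],[0.3,[0,0,0],[0,0,0]],[0.3,[0,0,0],[0,0,0]]]'
```

```text
time_s: 3.8
tcp_pos: [0.594, 0.1881, 0.1058]
tcp_rot: [[0.994, -0.0, -0.106], [0.106, 0.0, 0.994], [-0.0, -1.0, 0.0]]
contact_force: [-0.2, 1.7, -0.4]
gripper_width: 0.399
time_s: 4.1
tcp_pos: [0.6126, 0.1739, 0.1052]
tcp_rot: [[0.994, -0.001, -0.105], [0.105, 0.0, 0.994], [-0.001, -1.0, 0.0]]
contact_force: [-1.1, 0.5, -1.4]
gripper_width: 0.402
```

```bash
python3 - <<'E'
from h import *
c=read_camera("side");save(c,"side1");print(read_state()["tcp_pos"],read_state()["gripper_width"],c["image"].shape)
cv2.imwrite("pics/side1c.png",cv2.resize(c["image"][200:440,140:460,::-1],None,fx=2,fy=2))
E
```

```text
[0.61191911 0.17503552 0.10507272] 0.40270288620734523 (480, 640, 3)
```

View pics/side1c.png

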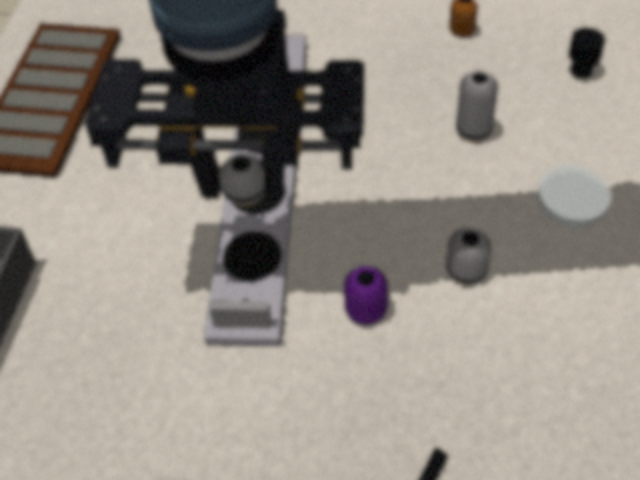

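The lens is held upright between the fingers (crop 243,178), above the pad. Lowering.

```bash
python3 -m crank '[[0.3,[1,0,-30],[0,0,0]],[0.3,[0,0,-25],[0,0,0]],[0.3,[0,0,-15],[0,0,0]],[0.3,[0,0,-8],[0,0,0]],[0.3,[0,0,-2],[0,0,0]],[0.3,[0,0,0],[0,0,0]]]';python3 -m crank '[[0.3,[0,0,-1],[0,0,0]],[0.3,[0,0,-1],[0,0,0]],[0.3,[0,0,0],[0,0,0]]]'
```

```text
time_s: 4.75
tcp_pos: [0.6144, 0.1744, 0.0258]
tcp_rot: [[0.994, 0.001, -0.106], [0.106, 0.0, 0.994], [0.001, -1.0, 0.0]]
contact_force: [-0.2, 0.2, -1.4]
gripper_width: 0.398
time_s: 5.05
tcp_pos: [0.6144, 0.1741, 0.0236]
tcp_rot: [[0.994, 0.001, -0.106], [0.106, 0.0, 0.994], [0.001, -1.0, 0.0]]
contact_force: [-0.0, -0.1, -0.0]
gripper_width: 0.4
```

```bash
python3 -m crank '[[0.3,[0,0,-1],[0,0,0]],[0.3,[0,0,0],[0,0,0]],[0.3,[0,0,0],[0,0,0]]]'
```

```text
time_s: 5.35
tcp_pos: [0.6144, 0.1741, 0.0229]
tcp_rot: [[0.994, 0.001, -0.106], [0.106, 0.0, 0.994], [0.001, -1.0, 0.0]]
contact_force: [-2.0, -0.5, 5.5]
gripper_width: 0.398
```

```bash
python3 -m crank '[[0.6,[0,0,0],[0,0,0]],[0.7,[0,0,0],[0,0,0]],[0.8,[0,0,0],[0,0,0]],[0.8,[0,0,10],[0,0,0]],[0.8,[0,0,25],[0,0,0]],[0.8,[0,0,35],[0,0,0]],[0.8,[0,0,35],[0,0,0]],[0.8,[-20,-2,0],[0,0,0]]]'; python3 -m crank '[[0.8,[-40,-4,0],[0,0,0]],[0.8,[-40,-4,0],[0,0,0]],[0.8,[-40,-4,0],[0,0,0]],[0.8,[-30,-2,0],[0,0,0]],[0.8,[-10,0,0],[0,0,0]],[0.8,[0,0,0],[0,0,0]],[0.8,[0,0,0],[0,0,0]]]'
python3 - <<'E'
from h import *
c=read_camera("side");save(c,"side2");P=pts(c)
print(read_state()["tcp_pos"])
c2=read_camera("top");P2=pts(c2)
for P in(P,P2):
    m=np.hypot(P[...,0]-.614,P[...,1]-.1745)<.035;q=P[m];q=q[q[:,2]>.043];print(q.mean(0) if len(q) else 0,len(q),P[m][:,2].max(), (q.min(0)+q.max(0))/2)
E
```

```text
time_s: 6.15
tcp_pos: [0.5994, 0.1727, 0.1331]
tcp_rot: [[0.994, 0.011, -0.105], [0.105, 0.003, 0.994], [0.012, -1.0, 0.002]]
contact_force: [0.6, 0.4, -0.6]
gripper_width: 0.802
time_s: 6.85
tcp_pos: [0.436, 0.1586, 0.1279]
tcp_rot: [[0.994, 0.002, -0.106], [0.106, 0.001, 0.994], [0.002, -1.0, 0.001]]
contact_force: [0.6, 0.0, -0.3]
gripper_width: 0.8
[0.43613198 0.15842528 0.12770143]
[0.6138292  0.17439715 0.04714581] 207 0.05166241012915063 [0.61502062 0.17412326 0.04734603]
[0.61201536 0.17171794 0.04822693] 200 0.05503519208612717 [0.61241429 0.17228223 0.0490196 ]
```

```bash
python3 -m crank '[[0.8,[-1,0,-35],[0,0,0]],[0.8,[0,0,-35],[0,0,0]],[0.8,[0,0,-30],[0,0,0]],[0.8,[0,0,-15],[0,0,0]],[0.8,[0,0,-4.5],[0,0,0]],[0.8,[0,0,0],[0,0,0]]]'; python3 -m crank '[[0.3,[0,0,0],[0,0,0]],[0.3,[0,0,0],[0,0,0]],[0.3,[0,0,0],[0,0,0]],[0.3,[0,0,0],[0,0,0]],[0.3,[0,0,0],[0,0,0]],[0.3,[0,0,0],[0,0,0]]]' 20
```

```text
time_s: 7.55
tcp_pos: [0.4337, 0.1579, 0.0073]
tcp_rot: [[0.994, -0.0, -0.105], [0.105, -0.0, 0.994], [-0.0, -1.0, -0.0]]
contact_force: [0.7, -0.0, 0.3]
gripper_width: 0.8
time_s: 8.15
tcp_pos: [0.4337, 0.1583, 0.0082]
tcp_rot: [[0.994, 0.001, -0.106], [0.106, 0.001, 0.994], [0.001, -1.0, 0.0]]
contact_force: [0.9, -0.4, 6.2]
gripper_width: 0.398
```

```bash
python3 -m crank '[[0.3,[0,0,10],[0,0,0]],[0.3,[0,0,25],[0,0,0]],[0.3,[0,0,30],[0,0,0]],[0.3,[0,0,25],[0,0,0]],[0.3,[20,-5,0],[0,0,0]],[0.3,[40,-11,0],[0,0,0]],[0.3,[40,-11,0],[0,0,0]],[0.3,[40,-11,0],[0,0,0]]]'; python3 -m crank '[[0.3,[35,-10,0],[0,0,0]],[0.3,[14,-4,0],[0,0,0]],[0.3,[0,0,0],[0,0,0]],[0.3,[0,0,-25],[0,0,0]],[0.3,[0,0,-25],[0,0,0]],[0.3,[0,0,-15],[0,0,0]],[0.3,[0,0,-5],[0,0,0]],[0.3,[0,0,0],[0,0,0]]]'
```

```text
time_s: 8.95
tcp_pos: [0.5739, 0.1196, 0.0982]
tcp_rot: [[0.994, -0.001, -0.106], [0.106, -0.0, 0.994], [-0.001, -1.0, 0.0]]
contact_force: [0.7, 0.2, -1.6]
gripper_width: 0.399
time_s: 9.75
tcp_pos: [0.6213, 0.1062, 0.0275]
tcp_rot: [[0.994, -0.001, -0.106], [0.106, -0.0, 0.994], [-0.001, -1.0, -0.0]]
contact_force: [-0.5, -0.6, -0.5]
gripper_width: 0.402
```

```bash
python3 -m crank '[[0.3,[1.5,0,-1],[0,0,0]],[0.3,[0,0,-1],[0,0,0]],[0.3,[0,0,-1],[0,0,0]],[0.3,[0,0,0],[0,0,0]],[0.3,[0,0,0],[0,0,0]]]'
```

```text
time_s: 10.25
tcp_pos: [0.6241, 0.1061, 0.0252]
tcp_rot: [[0.994, 0.001, -0.106], [0.106, 0.0, 0.994], [0.001, -1.0, 0.0]]
contact_force: [0.4, -0.2, 2.4]
gripper_width: 0.394
```

```bash
python3 -m crank '[[0.6,[0,0,0],[0,0,0]],[0.7,[0,0,0],[0,0,0]],[0.8,[0,0,0],[0,0,0]],[0.8,[0,0,10],[0,0,0]],[0.8,[0,0,25],[0,0,0]],[0.8,[0,0,35],[0,0,0]],[0.8,[0,0,30],[0,0,0]],[0.8,[-10,-20,0],[0,0,0]]]'; python3 -m crank '[[0.8,[-19,-45,0],[0,0,0]],[0.8,[-19,-45,0],[0,0,0]],[0.8,[-19,-45,0],[0,0,0]],[0.8,[-19,-45,0],[0,0,0]],[0.8,[-19,-45,0],[0,0,0]],[0.8,[-19,-45,0],[0,0,0]],[0.8,[-15,-35,0],[0,0,0]],[0.8,[-5,-14,0],[0,0,0]]]'; python3 -m crank '[[0.8,[0,0,0],[0,0,0]],[0.8,[0,0,0],[0,0,0]]]'
```

```text
time_s: 11.05
tcp_pos: [0.6176, 0.0897, 0.1299]
tcp_rot: [[0.994, 0.009, -0.11], [0.11, 0.004, 0.994], [0.01, -1.0, 0.003]]
contact_force: [0.7, 0.5, -0.3]
gripper_width: 0.804
time_s: 11.85
tcp_pos: [0.4774, -0.2374, 0.1256]
tcp_rot: [[0.995, 0.0, -0.1], [0.1, -0.002, 0.995], [-0.0, -1.0, -0.002]]
contact_force: [0.0, 0.2, -0.4]
gripper_width: 0.799
time_s: 12.05
tcp_pos: [0.4807, -0.2313, 0.1249]
tcp_rot: [[0.994, 0.001, -0.107], [0.107, 0.001, 0.994], [0.001, -1.0, 0.001]]
contact_force: [-0.1, -0.6, 0.5]
gripper_width: 0.802
```

```bash
python3 - <<'E'
from h import *
print(read_state()["tcp_pos"])
for n in("side","top"):
    c=read_camera(n);save(c,n+"3");P=pts(c)
    for x,y,h in((.614,.1745,.043),(.623,.1065,.056),(.4796,-.2325,.053),(.4525,-.1455,.053)):
        q=P[np.hypot(P[...,0]-x,P[...,1]-y)<.03];q=q[(q[:,2]>h)&(q[:,2]<.1)];print(n,x,y,len(q),q.mean(0).round(4) if len(q) else 0)
E
```

```text
[ 0.48066325 -0.23126349  0.1249243 ]
side 0.614 0.1745 209 [0.6132 0.1744 0.0472]
side 0.623 0.1065 179 [0.6229 0.107  0.0601]
side 0.4796 -0.2325 75 [ 0.4795 -0.2315  0.056 ]
side 0.4525 -0.1455 40 [ 0.4532 -0.1455  0.0578]
top 0.614 0.1745 197 [0.612  0.1719 0.0485]
top 0.623 0.1065 202 [0.6216 0.1041 0.061 ]
top 0.4796 -0.2325 79 [ 0.4776 -0.2266  0.0572]
top 0.4525 -0.1455 56 [ 0.4519 -0.1459  0.0605]
```

Both placed lenses are centred. Now for the 58 mm lens.

```bash
python3 -m crank '[[0.8,[-1,-1,-35],[0,0,0]],[0.8,[0,0,-35],[0,0,0]],[0.8,[0,0,-25],[0,0,0]],[0.8,[0,0,-12],[0,0,0]],[0.8,[0,0,-2],[0,0,0]],[0.8,[0,0,0],[0,0,0]]]'; python3 -m crank '[[0.3,[0,0,0],[0,0,0]],[0.3,[0,0,0],[0,0,0]],[0.3,[0,0,0],[0,0,0]],[0.3,[0,0,0],[0,0,0]],[0.3,[0,0,0],[0,0,0]],[0.3,[0,0,0],[0,0,0]]]' 20
```

```text
time_s: 12.75
tcp_pos: [0.4794, -0.2335, 0.0162]
tcp_rot: [[0.994, 0.001, -0.107], [0.107, -0.0, 0.994], [0.001, -1.0, -0.0]]
contact_force: [-0.1, -0.0, -0.4]
gripper_width: 0.8
time_s: 13.35
tcp_pos: [0.4791, -0.234, 0.0161]
tcp_rot: [[0.994, 0.001, -0.106], [0.106, -0.0, 0.994], [0.001, -1.0, -0.0]]
contact_force: [0.3, 1.2, 3.9]
gripper_width: 0.4
```

```bash
python3 -m crank '[[0.3,[0,0,10],[0,0,0]],[0.3,[0,0,25],[0,0,0]],[0.3,[0,0,35],[0,0,0]],[0.3,[0,0,30],[0,0,0]],[0.3,[10,18,0],[0,0,0]],[0.3,[22,39,0],[0,0,0]],[0.3,[22,39,0],[0,0,0]],[0.3,[22,39,0],[0,0,0]]]'; python3 -m crank '[[0.3,[22,39,0],[0,0,0]],[0.3,[22,39,0],[0,0,0]],[0.3,[20,36,0],[0,0,0]],[0.3,[12.5,22,0],[0,0,0]],[0.3,[0,0,0],[0,0,0]],[0.3,[0,0,0],[0,0,0]]]'
```

```text
time_s: 14.15
tcp_pos: [0.5547, -0.0976, 0.1162]
tcp_rot: [[0.994, -0.0, -0.105], [0.105, -0.0, 0.994], [-0.0, -1.0, 0.0]]
contact_force: [0.6, -0.3, -1.8]
gripper_width: 0.402
time_s: 14.75
tcp_pos: [0.6305, 0.037, 0.1156]
tcp_rot: [[0.994, -0.001, -0.107], [0.107, -0.001, 0.994], [-0.001, -1.0, -0.001]]
contact_force: [0.3, -0.1, -2.1]
gripper_width: 0.4
```

```bash
python3 -m crank '[[0.3,[1,0,-30],[0,0,0]],[0.3,[0,0,-25],[0,0,0]],[0.3,[0,0,-15],[0,0,0]],[0.3,[0,0,-8],[0,0,0]],[0.3,[0,0,-3],[0,0,0]],[0.3,[0,0,-1],[0,0,0]],[0.3,[0,0,-1],[0,0,0]],[0.3,[0,0,0],[0,0,0]]]'
```

```text
time_s: 15.55
tcp_pos: [0.6327, 0.0371, 0.0335]
tcp_rot: [[0.994, 0.001, -0.106], [0.106, 0.0, 0.994], [0.001, -1.0, -0.0]]
contact_force: [-0.1, -0.3, -2.0]
gripper_width: 0.401
```

```bash
python3 -m crank '[[0.3,[0,0,-1],[0,0,0]],[0.3,[0,0,0],[0,0,0]],[0.3,[0,0,0],[0,0,0]]]'
```

```text
time_s: 15.85
tcp_pos: [0.6327, 0.0371, 0.0331]
tcp_rot: [[0.994, 0.001, -0.106], [0.106, 0.0, 0.994], [0.001, -1.0, 0.0]]
contact_force: [-2.3, -0.2, 6.5]
gripper_width: 0.4
```

```bash
python3 -m crank '[[0.6,[0,0,0],[0,0,0]],[0.7,[0,0,0],[0,0,0]],[0.8,[0,0,0],[0,0,0]],[0.8,[0,0,10],[0,0,0]],[0.8,[0,0,25],[0,0,0]],[0.8,[0,0,35],[0,0,0]],[0.8,[0,0,35],[0,0,0]],[0.8,[-20,-4,0],[0,0,0]]]'; python3 -m crank '[[0.8,[-42,-8,0],[0,0,0]],[0.8,[-42,-8,0],[0,0,0]],[0.8,[-42,-8,0],[0,0,0]],[0.8,[-36,-7,0],[0,0,0]],[0.8,[-15,-3,0],[0,0,0]],[0.8,[0,0,0],[0,0,0]],[0.8,[0,0,0],[0,0,0]]]'
```

```text
time_s: 16.65
tcp_pos: [0.6174, 0.0336, 0.1425]
tcp_rot: [[0.994, 0.011, -0.106], [0.106, 0.001, 0.994], [0.012, -1.0, 0.0]]
contact_force: [0.1, 0.3, -0.1]
gripper_width: 0.8
time_s: 17.35
tcp_pos: [0.4365, -0.0007, 0.1374]
tcp_rot: [[0.994, 0.002, -0.106], [0.106, 0.0, 0.994], [0.002, -1.0, 0.0]]
contact_force: [0.1, -0.8, -0.2]
gripper_width: 0.802
```

```bash
python3 -m crank '[[0.8,[-1,0,-35],[0,0,0]],[0.8,[0,0,-35],[0,0,0]],[0.8,[0,0,-27],[0,0,0]],[0.8,[0,0,-13],[0,0,0]],[0.8,[0,0,-4],[0,0,0]],[0.8,[0,0,0],[0,0,0]]]'; python3 -m crank '[[0.3,[0,0,0],[0,0,0]],[0.3,[0,0,0],[0,0,0]],[0.3,[0,0,0],[0,0,0]],[0.3,[0,0,0],[0,0,0]],[0.3,[0,0,0],[0,0,0]],[0.3,[0,0,0],[0,0,0]]]' 20
```

```text
time_s: 17.95
tcp_pos: [0.4352, -0.0008, 0.0224]
tcp_rot: [[0.994, 0.0, -0.106], [0.106, -0.0, 0.994], [0.0, -1.0, -0.0]]
contact_force: [-0.1, -0.3, -0.0]
gripper_width: 0.799
time_s: 18.55
tcp_pos: [0.4348, -0.0008, 0.0231]
tcp_rot: [[0.994, 0.001, -0.106], [0.106, 0.0, 0.994], [0.001, -1.0, -0.0]]
contact_force: [-0.1, 0.4, 4.7]
gripper_width: 0.401
```

```bash
python3 -m crank '[[0.3,[0,0,10],[0,0,0]],[0.3,[0,0,25],[0,0,0]],[0.3,[0,0,35],[0,0,0]],[0.3,[0,0,30],[0,0,0]],[0.3,[20,-3,0],[0,0,0]],[0.3,[40,-5,0],[0,0,0]],[0.3,[40,-5,0],[0,0,0]],[0.3,[40,-5,0],[0,0,0]]]'; python3 -m crank '[[0.3,[40,-6,0],[0,0,0]],[0.3,[20,-3,0],[0,0,0]],[0.3,[1,0,0],[0,0,0]],[0.3,[0,0,-30],[0,0,0]],[0.3,[0,0,-25],[0,0,0]],[0.3,[0,0,-15],[0,0,0]],[0.3,[0,0,-8],[0,0,0]],[0.3,[0,0,-3],[0,0,0]]]';python3 -m crank '[[0.3,[0,0,0],[0,0,0]],[0.3,[0,0,-1],[0,0,0]],[0.3,[0,0,0],[0,0,0]]]'
```

```text
time_s: 19.35
tcp_pos: [0.5747, -0.019, 0.1231]
tcp_rot: [[0.994, -0.001, -0.106], [0.106, 0.0, 0.994], [-0.001, -1.0, 0.0]]
contact_force: [0.4, 0.3, -1.7]
gripper_width: 0.398
time_s: 20.15
tcp_pos: [0.6344, -0.0279, 0.0414]
tcp_rot: [[0.994, -0.001, -0.106], [0.106, -0.0, 0.994], [-0.001, -1.0, 0.0]]
contact_force: [0.3, -0.1, -2.3]
gripper_width: 0.401
time_s: 20.45
tcp_pos: [0.6357, -0.028, 0.0415]
tcp_rot: [[0.994, 0.001, -0.106], [0.106, -0.0, 0.994], [0.001, -1.0, -0.0]]
contact_force: [0.4, 0.6, -2.7]
gripper_width: 0.401
```

```bash
python3 -m crank '[[0.3,[0,0,-1],[0,0,0]],[0.3,[0,0,-0.7],[0,0,0]],[0.3,[0,0,0],[0,0,0]],[0.3,[0,0,0],[0,0,0]]]'
```

```text
time_s: 20.85
tcp_pos: [0.6357, -0.028, 0.0401]
tcp_rot: [[0.994, 0.001, -0.106], [0.106, 0.0, 0.994], [0.001, -1.0, 0.0]]
contact_force: [-1.8, 1.3, 4.3]
gripper_width: 0.403
```

Contact. I'll release, lift and back off clear of both cameras' view.

```bash
python3 -m crank '[[0.6,[0,0,0],[0,0,0]],[0.7,[0,0,0],[0,0,0]],[0.8,[0,0,0],[0,0,0]],[0.8,[0,0,10],[0,0,0]],[0.8,[0,0,25],[0,0,0]],[0.8,[0,0,40],[0,0,0]],[0.8,[0,0,40],[0,0,0]],[0.8,[0,0,40],[0,0,0]]]'; python3 -m crank '[[0.8,[-10,-25,0],[0,0,0]],[0.8,[-20,-44,0],[0,0,0]],[0.8,[-20,-44,0],[0,0,0]],[0.8,[-20,-44,0],[0,0,0]],[0.8,[-20,-44,0],[0,0,0]],[0.8,[-10,-25,0],[0,0,0]],[0.8,[0,0,0],[0,0,0]],[0.8,[0,0,0],[0,0,0]]]'
python3 - <<'E'
from h import *
for n in("side","top"):
    c=read_camera(n);save(c,n+"4");P=pts(c)
    if n=="side": cv2.imwrite("pics/side4c.png",cv2.resize(c["image"][160:400,160:480,::-1],None,fx=2,fy=2))
    for x,y,h in((.614,.1745,.032),(.623,.1065,.045),(.6317,.0375,.058),(.6353,-.0275,.071),(.4525,-.1455,.042)):
        q=P[np.hypot(P[...,0]-x,P[...,1]-y)<.03];q=q[(q[:,2]>h+.01)&(q[:,2]<.1)];print(n,x,y,len(q),(q.mean(0).round(4),q[:,2].max()) if len(q) else 0)
E
```

```text
time_s: 21.65
tcp_pos: [0.635, -0.0281, 0.1963]
tcp_rot: [[0.994, 0.0, -0.106], [0.106, -0.0, 0.994], [0.0, -1.0, -0.0]]
contact_force: [0.6, 0.1, -0.3]
gripper_width: 0.801
time_s: 22.45
tcp_pos: [0.5351, -0.2541, 0.1946]
tcp_rot: [[0.995, 0.001, -0.105], [0.105, 0.0, 0.995], [0.001, -1.0, 0.0]]
contact_force: [-0.3, 0.6, 0.5]
gripper_width: 0.803
side 0.614 0.1745 239 (array([0.6134, 0.1747, 0.0467]), np.float64(0.05123347356351082))
side 0.623 0.1065 199 (array([0.6231, 0.1076, 0.0595]), np.float64(0.06365729003199427))
side 0.6317 0.0375 165 (array([0.6312, 0.0392, 0.0727]), np.float64(0.07751329435488952))
side 0.6353 -0.0275 146 (array([ 0.6347, -0.0261,  0.0855]), np.float64(0.08985521191208568))
side 0.4525 -0.1455 48 (array([ 0.4533, -0.1447,  0.057 ]), np.float64(0.06113056660288774))
top 0.614 0.1745 207 (array([0.612 , 0.1714, 0.0481]), np.float64(0.05611721003285908))
top 0.623 0.1065 225 (array([0.6211, 0.1043, 0.0606]), np.float64(0.06971930535000359))
top 0.6317 0.0375 213 (array([0.6304, 0.0357, 0.0737]), np.float64(0.08157282359890994))
top 0.6353 -0.0275 223 (array([ 0.6331, -0.0293,  0.0869]), np.float64(0.09521820900099565))
top 0.4525 -0.1455 58 (array([ 0.4517, -0.1457,  0.0604]), np.float64(0.06579553398730331))
```

View pics/side4c.png

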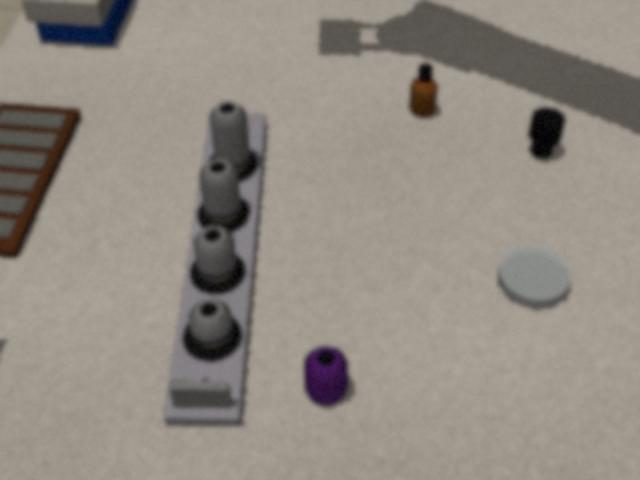

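All four lenses stand upright on their pads (crop y about 330, 265, 205 and 150), growing in length away from the stop at (200,392). The bottle at (424,95) hasn't moved.

```bash
python3 -c "
from plant import *
print(close_job())"
```

```text
the job is handed in; nothing more can be done
None
```

All four lenses stand upright on the rail pads, in order from the 32 mm lens next to the stop, then 45, 58 and 71 mm. I handed the job in at about 22.5 s of the 104 s allowed.

- **Setting down:** each lens was lowered until the wrist force showed it touching its pad, and only then released.
- **Position:** in the last check, both cameras put every lens within about 3–4 mm of its pad centre, against the 12 mm allowed. The two cameras disagreed with each other by about 3 mm, mostly along the rail.
- **Height:** lens-top heights matched the expected order. The top camera's raw maximum depths read several millimetres high throughout.
- **Bottle and purple look-alike:** the oil bottle read within about 1 mm of its starting position in both cameras. The purple lens was left alone.
- **Robot:** the arm was clear of everything at the end.

No check failed, and `close_job()` gives no verdict.

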